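# Empty the case machine's catch tray by way of the viewing rest

## Robot

A 7-joint arm with a two-finger parallel gripper is mounted at the origin on the work surface. World frame = base frame: x ahead of the robot, y to its left, z up, the work surface at z = 0. Lengths are in m, angles in rad, forces in N, time in s.
With the tool pointing down it reaches from about 0.425 to 0.8 m from the base axis. Payload 8.3 kg.
Tool frame: the origin (TCP) lies midway between the tips of the shut fingers; the grasp point (between the pads) lies 19 mm behind it; z points along the fingers, y is the line along which they close (so a half turn about z gives the same grasp; the last joint's range is limited). The gripper opens to 85 mm and grips with 20 to 120 N. Pads are 22 mm wide; open, the fingers measure 114 mm over their backs; the gripper's body (76 mm by 85 mm) begins 54 mm behind the grasp point. The pads swing forward as they close: fully open they stand 13 mm farther back than shut.
Start: joints at [1.041, 0.383, 0.016, 1.37, -0.006, 1.388, -0.046], TCP at [0.281, -0.558, 0.206] pointing down, gripper open.
Joint ranges: [-2.95, 2.95], [-0.25, 2.06], [-1.52, 1.56], [0.18, 2.33], [-1.44, 4.58], [0.02, 2.06], [-3.01, 3.01]. Speed limits (rad/s): [2.39, 2.39, 3.01, 3.01, 3.14, 3.14, 3.14].

## Interface

Orientations are given as [roll, pitch, yaw] about the fixed x, y, z axes, in that order (R = Rz(yaw) Ry(pitch) Rx(roll)).
In Python, from bench import get_state, optics, ticket, look_for gives the robot as it stands.
- The arm moves only by the tool carry_out, never from a script. Its argument "steps" is a list of rows, each an object of numbers: "hand": the gripper's target within -1 to 1 (fully open at 1, half-way at 0, shut at -1); "tx", "ty", "tz": the shift along the world's x, y, z in cm; "twist": the turn about the world's z in rad. A call has 1 to 8 rows; each row is the pose to reach, as a shift and turn from the pose commanded when the call began; what a row does not reach only later rows make up. A row lasts 1/10 s, in which the tool goes at most 50 mm and 8.59 degrees, less where a joint would pass 70% of its speed; a pose out of reach is approached as far as the arm can. A call with a gripper value outside its range is refused whole. The fingers move at their own pace and stop on an object; the grip force is fixed at half the most. Time passes only in rows, so rows that repeat a pose let the fingers close. It gives the time, the measured TCP pose, the force, the opening and the grip force at its end, in the units of the state.
- get_state(): the state, without advancing time (a new reading comes with each control period).
- optics.read_camera(name): name is "scene" or "side" or "wrist"; returns a dict with "frame" (384x512x3 uint8, red, green, blue), "range_z" (384x512 float32, m along the optical axis (not along the pixel's ray), 0 where there is no reading), "K" (3x3 intrinsics, pixels), "eye" and "attitude" of the camera in the world. Camera axes: x right, y down, z forward; pixel columns grow to the right and rows downward; lengths in m; the calibration is good to about 2 mm. A picture is of the moment at which its call begins.
- ticket.job_done(): hands the job in; it is judged then, once.
Trained networks look in a picture, given as the dict that the camera call returned (one of the last four; its "shot" number tells which), for a name from the list of things; names that differ only in an ending like _2 or _b are one class to them, and where a whole thing is asked for, a point or a joint stands for the part that bears it (a point fixed in the world has none). Each returns a list of dicts, best first, with "conf" (0 to 1); they miss things now and then, are a little off and sometimes report something else, mostly with a low value. They report only what shows in the picture. A call takes as long as a camera call. They do not tell look-alikes from the thing itself.
- look_for(thing, picture): "box" ([left, top, right, bottom] in pixels, round what is visible of it).
The state is a dict: "time_s": time; "joints": joint angles; "joint_vel": joint speeds; "effort": joint torques, N m; "ee_pos": TCP position; "ee_rot": TCP orientation; "ft_force": force on the tool from outside, world axes, zero at the start; "wrist_torque": the same for the moment, N m; "gripper_width": finger opening in m; "grasp_force": force on a finger pad.
Only numpy, scipy, OpenCV 4.12 (cv2) and the standard library are available. Lean on these libraries where they do the work, as an engineer would, in place of code of your own. Each camera call takes 0.05 s, during which the arm holds its last target. There are 200 camera calls.

## Task

Empty the machine's catch tray into the tote. The round dish goes flat, lid up, on the floor of the tote's wide bay; the flat slide case is first leaned squarely on the sloped viewing rest, its end on the ledge and centred on the panel, and let go so that it stays there by itself for about a second, and only then taken again and stood on end in the tote's narrow bay. Set things down rather than dropping them, and leave the mouse and the jar where they are.

Things in the scene. Friction and masses are not known exactly. Their poses are not given: they have to be found in the camera images.
- case: closed grey plastic slide case, a plain block 100 mm long (its x), 60 mm wide (its y), 24 mm thick (its z), with a thin dark seam round it and a paper panel on top; about 0.2 kg. It starts lying flat in the catch tray. Origin: centre of its underside
- case_mid (a point): the centre of the slide case, 12 mm above its underside; axes as the case
- dish: closed round white dish, a plain disc 60 mm across and 26 mm tall, about 0.1 kg, lying flat in the catch tray. Origin: centre of its underside, z up through the lid
- machine: white bench machine (fixed), low aluminium catch tray at its side. Origin: on the bench under the tray centre. Tray inside 290 mm (x) by 190 mm (y); floor 8 mm above the origin, walls 4 mm thick, up to 24 mm above the origin. The housing stands on the +y side, from y = 99 mm outwards, 360 mm wide in x, 222 mm tall
- rest: sloped viewing rest (fixed), facing the robot: a white panel 44 mm wide, 62 mm long up the slope, 47 degrees from the horizontal, with a dark ledge (70 mm wide, standing 22 mm out) square to its foot; base 115 x 80 mm. A case on the ledge overhangs the panel by 8 mm each side and 38 mm at the top. Origin: on the bench under it; x points away from the robot
- rest_mark (a point): the viewing position on the rest: point in the plane of the panel's face, midway across it, 50 mm up the slope from the ledge, where the centre of the case's underside belongs. Its x points up the slope, its y across the panel, its z out of the panel's face (towards the robot and up)
- tote: black open tote (fixed), 178 mm (x) by 132 mm (y), 60 mm tall, walls and floor 4 mm thick, divided by one wall across into a narrow bay at its -x end (towards the robot) and a wide bay. Origin: centre of its underside
- bay_narrow (a point): centre of the floor of the tote's narrow bay, whose inside is 42 mm (x) by 124 mm (y) and 56 mm deep; axes as the tote
- bay_wide (a point): centre of the floor of the tote's wide bay, whose inside is 124 mm (x) by 124 mm (y) and 56 mm deep; axes as the tote
- mouse: black computer mouse, 105 x 58 x 33 mm, a bystander. Origin: centre of its underside
- jar: closed jar, 48 mm across, 85 mm tall, a bystander. Origin: centre of its underside
Things that resemble listed ones, but are neither listed nor needed, are in the scene too. Several things have the shape of the dish; the one meant has the colours described above.

How it is judged:
On the way:
1. the slide case leans by itself on the viewing rest, end on the ledge, square and centred on the panel, untouched by the fingers and still (x of case_mid in the frame of rest_mark between -0.012 and 0.012 m and y of case_mid in the frame of rest_mark between -0.016 and 0.016 m and z of case_mid in the frame of rest_mark between 0.006 and 0.018 m and angle between the x axis of case and the x axis of rest_mark, either way round below 0.14 rad and angle between the z axis of case and the z axis of rest_mark, either way round below 0.14 rad and contact force between the fingers and case below 0.05 N and linear speed of case below 0.02 m/s), for 0.5 s.
At the end, for the whole second after the job is handed in: the slide case stands on end in the tote's narrow bay (its long axis within 0.36 rad of upright, so leaning on the bay wall is fine, its foot on the floor, its centre inside the bay), the dish lies flat and lid up (within 0.12 rad) on the floor of the wide bay, and both are still (x of case_mid in the frame of bay_narrow between -0.021 and 0.021 m and y of case_mid in the frame of bay_narrow between -0.045 and 0.045 m and z of case_mid in the frame of bay_narrow between 0.042 and 0.056 m and angle between the x axis of case and the z axis of tote, either way round below 0.36 rad and x of dish in the frame of bay_wide between -0.045 and 0.045 m and y of dish in the frame of bay_wide between -0.045 and 0.045 m and z of dish in the frame of bay_wide between -0.004 and 0.006 m and angle between dish's own z axis and vertical below 0.12 rad and linear speed of each of case, dish below 0.02 m/s); the robot touches nothing.
It fails at once if the slide case is dropped (falls freely, faster than 0.7 m/s, about 25 mm) (contact force between anything else and case below 0.02 N and linear speed of case above 0.7 m/s).
It fails at once if the dish is dropped (falls freely, faster than 0.7 m/s, about 25 mm) (contact force between anything else and dish below 0.02 N and linear speed of dish above 0.7 m/s).
It fails at once if the mouse is pushed more than 25 mm (distance of mouse from where it was at the start of the episode above 0.025 m).
It fails at once if the jar is pushed more than 25 mm (distance of jar from where it was at the start of the episode above 0.025 m).
It also fails if it takes over 72 s, if anything falls off the work surface, if the arm or the gripper's body presses on something with over 40 N, if the wrist force passes 120 N, or if a joint passes its speed limit or range.

## Working session

There is one attempt and no reset: what is moved stays moved. The work goes in short steps, Python scripts to look and compute and a tool call to move; the robot and the scene stay as the last step left them, time stands still between calls to the robot, and variables do not carry over. Pictures are saved under pics/ and viewed, at most 10 in all, crops included, and the job is handed in when it is done.

Besides the shell and the picture viewer there is one more tool, called by a JSON object that holds its "name" and its "arguments". carry_out: Moves the arm, as the interface text tells. Its arguments: {"type":"object","properties":{"steps":{"type":"array","items":{"type":"object","properties":{"hand":{"type":"number"},"tx":{"type":"number"},"ty":{"type":"number"},"tz":{"type":"number"},"twist":{"type":"number"}}}}},"required":["steps"]}

```bash
mkdir -p pics; cat > h.py <<'E'
import numpy as np, cv2
from bench import get_state, optics, ticket, look_for
from scipy.spatial.transform import Rotation as R
def att(p):
    a=np.array(p["attitude"],float)
    return a if a.shape==(3,3) else (R.from_euler('xyz',a).as_matrix() if a.size==3 else R.from_quat(a).as_matrix())
def cloud(p):
    z=p["range_z"]; K=np.array(p["K"]); v,u=np.indices(z.shape)
    c=np.stack([(u-K[0,2])*z/K[0,0],(v-K[1,2])*z/K[1,1],z],-1)
    w=c@att(p).T+np.array(p["eye"]); w[z==0]=np.nan
    return w
def save(p,n,box=None,s=1):
    f=p["frame"]
    if box: f=f[box[1]:box[3],box[0]:box[2]]
    cv2.imwrite("pics/"+n,cv2.resize(f[...,::-1],None,fx=s,fy=s,interpolation=cv2.INTER_CUBIC))
E
python3 - <<'E'
from h import *
s=get_state(); print(s)
ps={}
for c in("scene","side"):
    p=optics.read_camera(c); ps[c]=p
    print(c,p["eye"],p["attitude"],p["K"])
    W=cloud(p)
    for t in("case","dish","machine","rest","tote","mouse","jar"):
        for d in look_for(t,p)[:4]:
            b=np.array(d["box"]); u,v=int((b[0]+b[2])/2),int((b[1]+b[3])/2)
            print(c,t,round(d["conf"],2),b.astype(int),W[v,u].round(3))
cv2.imwrite("pics/a.png",np.hstack([cv2.resize(ps[c]["frame"][...,::-1],(400,300)) for c in ps]))
save(ps["scene"],"scene.png",s=1.5); save(ps["side"],"side.png",s=1.5)
E
```

```text
{'time_s': 0.0, 'joints': array([ 1.0410964 ,  0.3842591 ,  0.01634993,  1.37115984, -0.00631508,
        1.38821153, -0.04652143]), 'joint_vel': array([-0.00138619,  0.00139949, -0.00057582,  0.00159964,  0.00064808,
       -0.0008512 , -0.00029571]), 'effort': array([ 1.14446189e-03, -6.27604795e+01,  8.44678022e-01, -3.71822083e+01,
        1.64163555e-02,  1.40412725e-02,  4.86174906e-05]), 'ee_pos': array([ 0.28106598, -0.55760858,  0.2053631 ]), 'ee_rot': array([-3.13960327e+00,  1.36217557e-05,  4.66861769e-01]), 'ft_force': array([-0.53327468,  0.21298079, -0.07763637]), 'wrist_torque': array([ 0.02388833, -0.03011327,  0.03949476]), 'grasp_force': 0.0, 'gripper_width': 0.08556144971566437}
scene [ 0.98775384 -0.53455846  0.95259498] [-2.47843353 -0.01516037  0.62014962] [[446.17565295   0.         259.243215  ]
 [  0.         446.17565295 193.55555397]
 [  0.           0.           1.        ]]
scene case 0.61 [250 118 293 150] [0.481 0.258 0.033]
scene dish 0.91 [332 187 354 210] [0.765 0.179 0.028]
scene dish 0.78 [312 136 334 155] [0.627 0.309 0.03 ]
scene dish 0.76 [220 
[... 570 characters left out ...]

side case 0.78 [283 307 339 325] [0.466 0.255 0.03 ]
side case 0.25 [159 212 183 250] [0.768 0.107 0.064]
side dish 0.66 [153 264 184 291] [0.757 0.196 0.024]
side dish 0.64 [128 297 161 333] [0.781 0.289 0.024]
side dish 0.63 [309 247 339 279] [0.442 0.119 0.024]
side machine 0.9 [143 286 411 382] [0.529 0.409 0.209]
side machine 0.17 [152 193 200 225] [0.783 0.008 0.03 ]
side rest 0.78 [230 196 284 246] [0.591 0.049 0.058]
side tote 0.82 [253 130 333 182] [ 0.524 -0.261  0.   ]
side mouse 0.56 [153 194 199 225] [0.783 0.008 0.03 ]
side mouse 0.34 [282 304 340 326] [0.466 0.252 0.029]
side jar 0.75 [159 212 187 252] [0.765 0.104 0.058]
side jar 0.57 [253 127 332 184] [ 0.524 -0.261  0.   ]
```

View pics/scene.png

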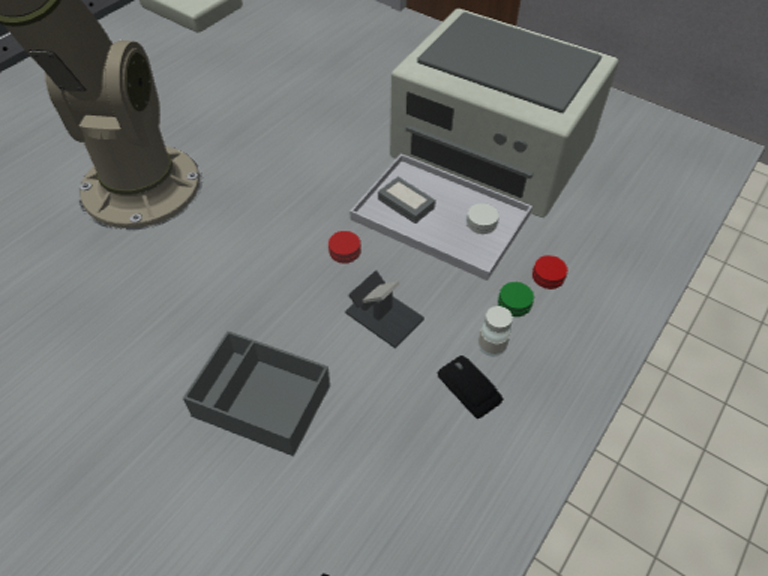

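View pics/side.png

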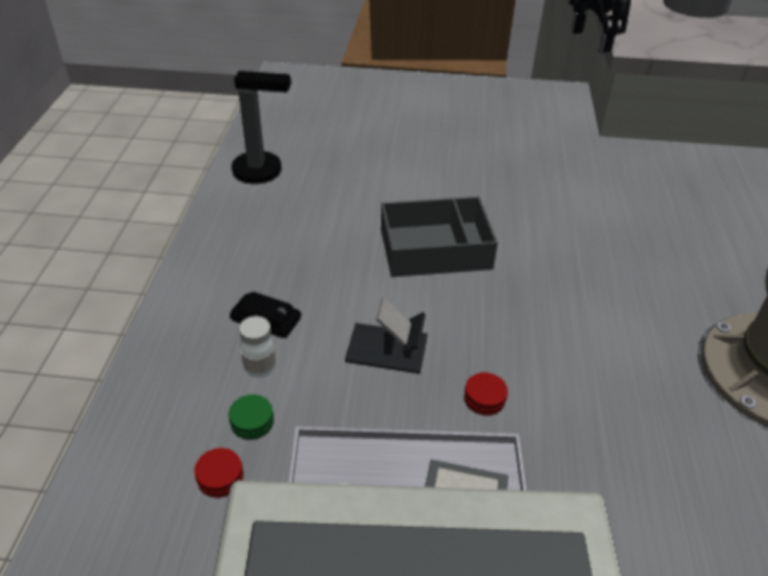

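Scene view (1.5×): dish-shaped things are white (482,217) in the tray, which is the target by colour and place, plus red (344,246), red (550,270), green (516,297) and the jar lid (498,318). The case is at (406,199), the rest at (385,305) and the tote at (257,392). The side view agrees, with the tray at (408,465) partly hidden by the housing.

```bash
python3 - <<'E'
from h import *
p=optics.read_camera("scene"); W=cloud(p); f=p["frame"].astype(int)
save(p,"crop.png",(225,95,365,235),4)
Z=W[...,2]
def rect(name,box,m):
    b=np.zeros(Z.shape,bool); b[box[1]:box[3],box[0]:box[2]]=1
    q=W[b&m]; r=cv2.minAreaRect(q[:,:2].astype(np.float32))
    print(name,len(q),'c',np.round(r[0],4),'size',np.round(r[1],4),'ang',round(r[2],1),'zmed',np.median(q[:,2]).round(4), 'mean',q.mean(0).round(4)); return q
rect("case",(245,115,298,152),(Z>.029)&(Z<.038))
rect("dish",(310,134,336,157),(Z>.029)&(Z<.04))
rect("trayrim",(230,100,360,185),(Z>.02)&(Z<.027)&(W[...,1]<.36))
rect("tote",(120,215,225,305),(Z>.054)&(Z<.064))
rect("restbase",(225,178,285,232),(Z>.004)&(Z<.03))
rect("mouse",(290,237,337,277),(Z>.015)); rect("jar",(318,204,344,239),Z>.06)
b=np.zeros(Z.shape,bool); b[175:232,222:286]=1
br=f.min(-1)>130
q=W[b&br&(Z>.03)]; print(len(q)); c=q.mean(0); u,s,v=np.linalg.svd(q-c); print("panel",c,s,v, q.min(0),q.max(0))
q=W[b&(Z>.03)&~br]; print("dark",np.c_[q.min(0),q.max(0)])
E
```

```text
case 472 c [0.4582 0.2726] size [0.0629 0.127 ] ang 83.8 zmed 0.0321 mean [0.4716 0.2708 0.0322]
dish 260 c [0.6204 0.3156] size [0.0591 0.058 ] ang 73.5 zmed 0.0339 mean [0.62   0.3145 0.034 ]
trayrim 575 c [0.552  0.2865] size [0.3638 0.2806] ang 27.6 zmed 0.0237 mean [0.5401 0.2167 0.0236]
tote 796 c [ 0.5327 -0.2214] size [0.1794 0.1352] ang 13.8 zmed 0.0592 mean [ 0.5278 -0.2264  0.059 ]
restbase 875 c [0.5762 0.0413] size [0.154  0.1753] ang 36.4 zmed 0.0081 mean [0.6042 0.0204 0.0089]
mouse 888 c [ 0.7899 -0.0119] size [0.0553 0.1031] ang 73.0 zmed 0.0309 mean [ 0.7928 -0.0164  0.0282]
jar 303 c [0.7774 0.0851] size [0.0418 0.0427] ang 53.5 zmed 0.0839 mean [0.7791 0.0813 0.0805]
88
panel [0.58331658 0.02936459 0.06563086] [0.15054866 0.10929264 0.00423729] [[-0.68260414 -0.01344779 -0.73066459]
 [ 0.03718334  0.99789649 -0.05310371]
 [-0.72984176  0.06341737  0.68066824]] [0.56268323 0.00743437 0.04149379] [0.60220123 0.04899358 0.08684901]
dark [[ 0.53843128  0.60987095]
 [-0.00478552  0.06720577]
 [ 0.03017336  0.08938786]]
```

View pics/crop.png

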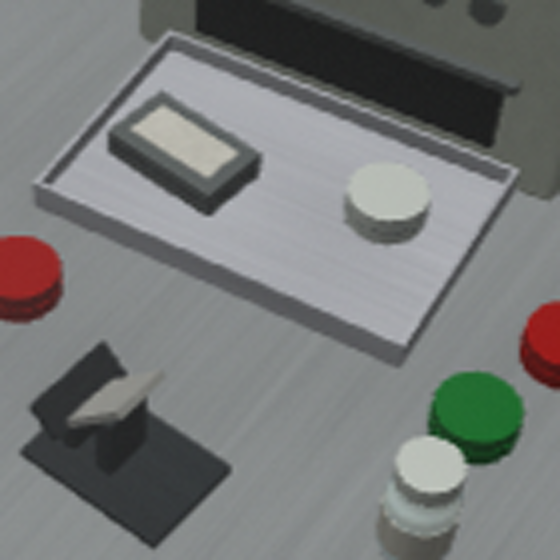

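Crop: the only white closed dish is in the tray at crop (388,200), with the case at (185,155). Red and green look-alikes lie outside the tray. The choice is confirmed, so I set off towards the tote, looking with the wrist camera on the way.

{"name": "carry_out", "arguments": {"steps": [{"hand": 1, "tx": 25, "ty": 34, "tz": 12}, {"hand": 1, "tx": 25, "ty": 34, "tz": 12}, {"hand": 1, "tx": 25, "ty": 34, "tz": 12}, {"hand": 1, "tx": 25, "ty": 34, "tz": 12}, {"hand": 1, "tx": 25, "ty": 34, "tz": 12}, {"hand": 1, "tx": 25, "ty": 34, "tz": 12}, {"hand": 1, "tx": 25, "ty": 34, "tz": 12}, {"hand": 1, "tx": 25, "ty": 34, "tz": 12}]}}

```text
invalid input
```

{"name": "carry_out", "arguments": {"steps": [{"hand": 1, "tx": 25, "ty": 34, "tz": 12, "twist": 0}, {"hand": 1, "tx": 25, "ty": 34, "tz": 12, "twist": 0}, {"hand": 1, "tx": 25, "ty": 34, "tz": 12, "twist": 0}, {"hand": 1, "tx": 25, "ty": 34, "tz": 12, "twist": 0}, {"hand": 1, "tx": 25, "ty": 34, "tz": 12, "twist": 0}, {"hand": 1, "tx": 25, "ty": 34, "tz": 12, "twist": 0}, {"hand": 1, "tx": 25, "ty": 34, "tz": 12, "twist": 0}, {"hand": 1, "tx": 25, "ty": 34, "tz": 12, "twist": 0}]}}

```text
time_s: 1.65
ee_pos: [0.51, -0.2464, 0.3167]
ee_rot: [3.141, -0.0, 0.467]
ft_force: [1.2, -0.5, -0.3]
gripper_width: 0.0854
grasp_force: 0.0
```

```bash
cat >> h.py <<'E'
def rect(W,m,name):
    q=W[m]; q=q[np.isfinite(q[:,0])]; r=cv2.minAreaRect(q[:,:2].astype(np.float32))
    print(name,len(q),'c',np.round(r[0],4),'size',np.round(r[1],4),'ang',round(r[2],1),'zmed',np.median(q[:,2]).round(4),'mean',q.mean(0).round(4)); return q
E
python3 - <<'E'
from h import *
p=optics.read_camera("wrist"); W=cloud(p); print(get_state()["ee_pos"],p["eye"],p["attitude"]); Z=W[...,2]
save(p,"w1.png"); rect(W,(Z>.054)&(Z<.064),"tote"); rect(W,(Z<.01)&(Z>-.01),"floor")
E
```

```text
[ 0.51570086 -0.23700249  0.31883153] [ 0.58380658 -0.20902648  0.48330911] [ 2.81298747e+00 -8.38908406e-04 -1.10373160e+00]
tote 2415 c [ 0.3467 -0.1397] size [0.5374 0.3602] ang 6.9 zmed 0.0589 mean [ 0.5028 -0.1859  0.0584]
floor 153937 c [ 0.3706 -0.3323] size [0.691  0.9401] ang 26.8 zmed -0.0006 mean [ 4.600e-01 -2.806e-01 -4.000e-04]
```

View pics/w1.png

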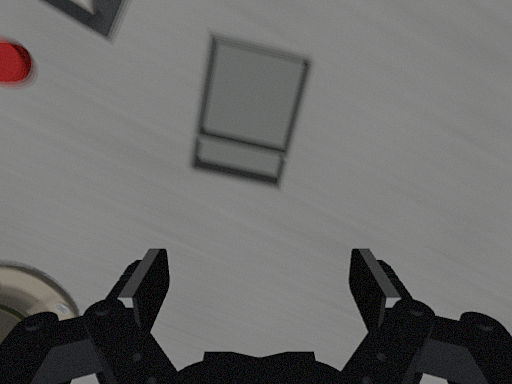

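Wrist view: the tote is upright in view at (250,110), narrow bay at the bottom (robot side), with the rest base at top left. On to the tray.

{"name": "carry_out", "arguments": {"steps": [{"hand": 1, "tx": 3, "ty": 38, "tz": 0, "twist": -0.5}, {"hand": 1, "tx": 3, "ty": 38, "tz": 0, "twist": -0.5}, {"hand": 1, "tx": 3, "ty": 38, "tz": 0, "twist": -0.5}, {"hand": 1, "tx": 3, "ty": 38, "tz": 0, "twist": -0.5}, {"hand": 1, "tx": 3, "ty": 38, "tz": 0, "twist": -0.5}, {"hand": 1, "tx": 3, "ty": 38, "tz": 0, "twist": -0.5}, {"hand": 1, "tx": 3, "ty": 38, "tz": 0, "twist": -0.5}, {"hand": 1, "tx": 3, "ty": 38, "tz": 0, "twist": -0.5}]}}

```text
time_s: 2.5
ee_pos: [0.5389, 0.1345, 0.316]
ee_rot: [-3.141, -0.001, -0.032]
ft_force: [1.3, -0.7, 0.4]
gripper_width: 0.0854
grasp_force: 0.0
```

```bash
python3 - <<'E'
from h import *
s=get_state(); print(s["ee_pos"],s["ee_rot"],s["time_s"])
p=optics.read_camera("wrist"); W=cloud(p); Z=W[...,2]; save(p,"w2.png")
np.save("w2.npy",W); np.save("w2f.npy",p["frame"])
for t in("case","dish","rest"):
    for d in look_for(t,p)[:4]:
        b=np.array(d["box"]).astype(int); print(t,d["conf"],b)
X,Y=W[...,0],W[...,1]
rect(W,(Z>.028)&(Z<.038)&(np.hypot(X-.472,Y-.271)<.08),"case")
rect(W,(Z>.028)&(Z<.038)&(np.hypot(X-.62,Y-.315)<.05),"dish")
rect(W,(Z>.004)&(Z<.013)&(np.hypot(X-.59,Y-.03)<.1),"restbase")
E
```

```text
[0.53886159 0.1345092  0.31602595] [-3.14102215e+00 -6.27259904e-04 -3.18859278e-02] 2.5
case 0.94 [151 151 196 222]
case 0.74 [  1   2 234 342]
case 0.33 [440  67 510 211]
dish 0.83 [ 97  66 152 110]
dish 0.74 [258 177 299 218]
rest 0.96 [298  50 363 140]
case 2491 c [0.4679 0.2725] size [0.0606 0.1001] ang 83.3 zmed 0.0314 mean [0.4701 0.2716 0.0314]
dish 1620 c [0.6158 0.3161] size [0.0592 0.0584] ang 88.4 zmed 0.0331 mean [0.6165 0.3157 0.033 ]
restbase 2617 c [0.5913 0.0278] size [0.08   0.1149] ang 85.7 zmed 0.0072 mean [0.6133 0.0338 0.0072]
```

View pics/w2.png

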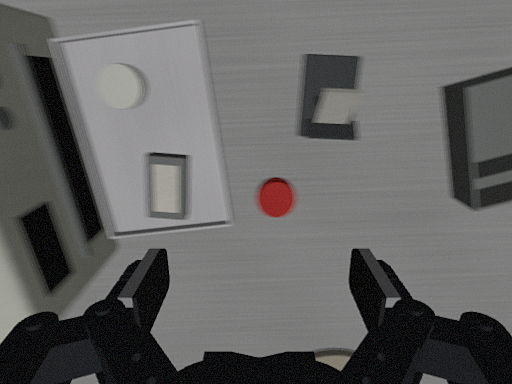

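Wrist view: white dish at (121,86) and case at (168,186) in the tray, rest at (330,97), tote at the right edge, red look-alike at (276,197). Sizes and heights match. I'll check the dish's clearance to the housing.

```bash
python3 - <<'E'
from h import *
W=np.load("w2.npy"); X,Y,Z=W[...,0],W[...,1],W[...,2]
m=(Z>.019)&(Z<.028)&(X>.36)&(X<.75)&(Y>.15)&(Y<.45)&(np.hypot(X-.468,Y-.2725)>.075)&(np.hypot(X-.616,Y-.316)>.045)
q=rect(W,m,"tray")
h=W[(Z>.06)&(Z<.2)&(Y>.3)&(X>.4)&(X<.75)]; print(len(h))
for lo in np.arange(.4,.75,.05):
    s=h[(h[:,0]>=lo)&(h[:,0]<lo+.05)]; print(lo.round(2),len(s), np.percentile(s[:,1],[1,10]).round(3) if len(s) else '')
E
```

```text
tray 2979 c [0.5425 0.291 ] size [0.3478 0.2005] ang 5.2 zmed 0.023 mean [0.5601 0.3151 0.023 ]
17556
0.4 3120 [0.369 0.375]
0.45 3599 [0.373 0.38 ]
0.5 3620 [0.377 0.384]
0.55 3017 [0.381 0.386]
0.6 2404 [0.385 0.388]
0.65 1636 [0.389 0.396]
0.7 160 [0.403 0.403]
```

{"name": "carry_out", "arguments": {"steps": [{"hand": 1, "tx": 8, "ty": 18, "tz": -10, "twist": -0.6}, {"hand": 1, "tx": 8, "ty": 18, "tz": -10, "twist": -0.6}, {"hand": 1, "tx": 8, "ty": 18, "tz": -10, "twist": -0.6}, {"hand": 1, "tx": 8, "ty": 18, "tz": -10, "twist": -0.6}, {"hand": 1, "tx": 8, "ty": 18, "tz": -10, "twist": -0.6}, {"hand": 1, "tx": 8, "ty": 18, "tz": -10, "twist": -0.6}]}}

```text
time_s: 3.3
ee_pos: [0.6186, 0.3129, 0.2117]
ee_rot: [3.137, 0.003, -0.631]
ft_force: [-0.1, -0.8, -0.0]
gripper_width: 0.0854
grasp_force: 0.0
```

{"name": "carry_out", "arguments": {"steps": [{"hand": 1, "tx": -0.3, "ty": 0.3, "tz": -5, "twist": 0}, {"hand": 1, "tx": -0.3, "ty": 0.3, "tz": -10, "twist": 0}, {"hand": 1, "tx": -0.3, "ty": 0.3, "tz": -14, "twist": 0}, {"hand": 1, "tx": -0.3, "ty": 0.3, "tz": -17, "twist": 0}, {"hand": 1, "tx": -0.3, "ty": 0.3, "tz": -19, "twist": 0}, {"hand": 1, "tx": -0.3, "ty": 0.3, "tz": -20.2, "twist": 0}, {"hand": 1, "tx": -0.3, "ty": 0.3, "tz": -20.2, "twist": 0}]}}

```text
time_s: 4.0
ee_pos: [0.6164, 0.3122, 0.0126]
ee_rot: [3.139, -0.0, -0.635]
ft_force: [0.4, -0.3, 0.4]
gripper_width: 0.0855
grasp_force: 0.0
```

```bash
python3 - <<'E'
from h import *
p=optics.read_camera("wrist"); save(p,"w3.png"); s=get_state(); print(s["ee_pos"],s["ft_force"])
E
```

```text
[0.61701019 0.31330348 0.01427541] [ 0.72312187 -0.02902146  0.67959646]
```

View pics/w3.png

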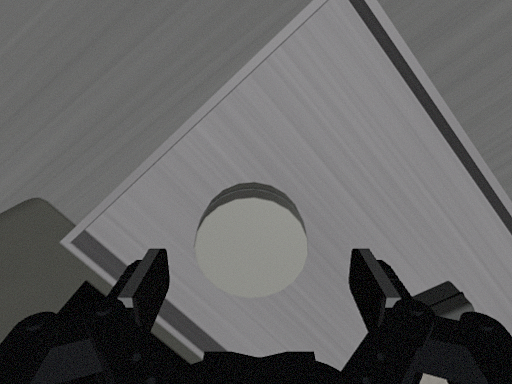

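The dish sits at (251,245), between the open fingers (168–350). Closing.

{"name": "carry_out", "arguments": {"steps": [{"hand": 1, "tx": 0, "ty": 0, "tz": -0.4, "twist": 0}, {"hand": -1, "tx": 0, "ty": 0, "tz": -0.4, "twist": 0}, {"hand": -1, "tx": 0, "ty": 0, "tz": -0.4, "twist": 0}, {"hand": -1, "tx": 0, "ty": 0, "tz": -0.4, "twist": 0}, {"hand": -1, "tx": 0, "ty": 0, "tz": -0.4, "twist": 0}, {"hand": -1, "tx": 0, "ty": 0, "tz": -0.4, "twist": 0}]}}

```text
time_s: 4.65
ee_pos: [0.6163, 0.315, 0.0099]
ee_rot: [-3.141, -0.0, -0.633]
ft_force: [-0.2, 0.7, 0.5]
gripper_width: 0.0119
grasp_force: 0.0
```

```bash
python3 - <<'E'
from h import *
p=optics.read_camera("wrist"); save(p,"w4.png"); s=get_state(); print(s["ee_pos"],s["ft_force"],s["gripper_width"])
W=cloud(p); Z=W[...,2]
for t in("dish",):
    for d in look_for(t,p)[:4]:
        b=np.array(d["box"]).astype(int); print(t,d["conf"],b, W[(b[1]+b[3])//2,(b[0]+b[2])//2])
q=W[150:300,150:400]; m=(q[...,2]>.03)&(q[...,2]<.038); print(m.sum(), q[m].mean(0) if m.any() else '')
E
```

```text
[0.61622967 0.31496193 0.00987739] [ 0.1621083   0.42621783 -0.04972505] 0.00488004998067632
dish 0.93 [194 180 313 299] [0.62235556 0.31366972 0.03300723]
6210 [0.62330979 0.31237589 0.03306386]
```

View pics/w4.png

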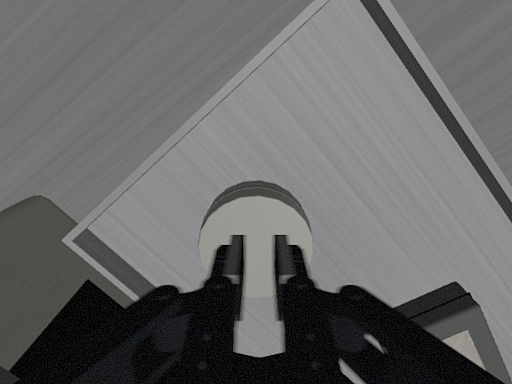

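The fingers are shut and overlap the dish at rows 235–300, with no contact force. I need their true depth against the dish.

```bash
python3 - <<'E'
from h import *
p=optics.read_camera("wrist"); W=cloud(p); s=get_state(); print(s["ee_pos"],s["ee_rot"],s["gripper_width"]); print(p["K"],p["eye"],p["attitude"])
for u in (232,240,260,282,290):
    for v in (232,240,250,265,280,300): print(u,v,W[v,u].round(3),end=' ')
    print()
K=np.array(p["K"]); c=att(p).T@(s["ee_pos"]-np.array(p["eye"])); print("tcp px",K@c/c[2],c)
E
```

```text
[0.61621577 0.31488357 0.00976764] [-3.14155481e+00 -8.94485723e-05 -6.33109250e-01] 3.5704414295316046e-05
[[317.4026777    0.         258.75450893]
 [  0.         317.4026777  186.1446816 ]
 [  0.           0.           1.        ]] [0.68287703 0.26568975 0.17638085] [ 2.81313594e+00 -4.88553045e-04 -2.20340473e+00]
232 232 [0.632 0.319 0.034] 232 240 [0.628 0.323 0.032] 232 250 [0.629 0.321 0.045] 232 265 [0.628 0.32  0.058] 232 280 [0.632 0.315 0.078] 232 300 [0.631 0.315 0.087] 
240 232 [0.629 0.317 0.032] 240 240 [0.626 0.319 0.033] 240 250 [0.626 0.318 0.045] 240 265 [0.626 0.317 0.058] 240 280 [0.63  0.313 0.077] 240 300 [0.629 0.313 0.086] 
260 232 [0.623 0.309 0.033] 260 240 [0.624 0.308 0.042] 260 250 [0.624 0.308 0.052] 260 265 [0.624 0.308 0.064] 260 280 [0.623 0.309 0.072] 260 300 [0.615 0.315 0.071] 
282 232 [0.617 0.3   0.033] 282 240 [0.613 0.302 0.033] 282 250 [0.615 0.302 0.045] 282 265 [0.615 0.303 0.058] 282 280 [0.621 0.3   0.077] 282 300 [0.621 0.302 0.087] 
290 232 [0.614 0.296 0.033] 290 240 [0.61  0.299 0.032] 290 250 [0.607 0.302 0.034] 290 265 [0.613 0.3   0.058] 290 280 [0.619 0.298 0.076] 290 300 [0.619 0.299 0.087] 
tcp px [258.16570986 228.60468899   1.        ] [-0.00034213  0.02467198  0.18443127]
```

{"name": "carry_out", "arguments": {"steps": [{"hand": -1, "tx": 0, "ty": 0, "tz": 2, "twist": 0}, {"hand": -1, "tx": 0, "ty": 0, "tz": 6, "twist": 0}, {"hand": -1, "tx": 0, "ty": 0, "tz": 6, "twist": 0}, {"hand": -1, "tx": 0, "ty": 0, "tz": 6, "twist": 0}]}}

```text
time_s: 5.2
ee_pos: [0.6171, 0.3155, 0.0714]
ee_rot: [-3.139, -0.001, -0.633]
ft_force: [0.2, -0.4, -0.7]
gripper_width: -0.0001
grasp_force: 0.0
```

```bash
python3 - <<'E'
from h import *
p=optics.read_camera("wrist"); W=cloud(p); s=get_state(); print(s["time_s"],s["ee_pos"],s["ee_rot"],s["gripper_width"])
save(p,"w5.png")
for u in (245,252,258,265,272):
    print(u,[tuple(W[v,u].round(3)) for v in range(215,262,5)])
Z=W[...,2];X,Y=W[...,0],W[...,1]
rect(W,(Z>.029)&(Z<.038)&(np.hypot(X-.62,Y-.315)<.05),"dish")
K=np.array(p["K"]); c=att(p).T@(s["ee_pos"]-np.array(p["eye"])); print("tcp px",K@c/c[2],c)
E
```

```text
5.25 [0.61627296 0.31486913 0.06987145] [-3.14122618e+00 -3.40129075e-04 -6.33157900e-01] 0.00020310001107649362
245 [(np.float64(0.616), np.float64(0.328), np.float64(0.033)), (np.float64(0.613), np.float64(0.33), np.float64(0.034)), (np.float64(0.61), np.float64(0.333), np.float64(0.033)), (np.float64(0.607), np.float64(0.335), np.float64(0.033)), (np.float64(0.629), np.float64(0.314), np.float64(0.1)), (np.float64(0.629), np.float64(0.314), np.float64(0.104)), (np.float64(0.629), np.float64(0.314), np.float64(0.109)), (np.float64(0.629), np.float64(0.314), np.float64(0.114)), (np.float64(0.629), np.float64(0.314), np.float64(0.117)), (np.float64(0.629), np.float64(0.314), np.float64(0.122))]
252 [(np.float64(0.613), np.float64(0.324), np.float64(0.032)), (np.float64(0.61), np.float64(0.327), np.float64(0.032)), (np.float64(0.607), np.float64(0.329), np.float64(0.032)), (np.float64(0.604), np.float64(0.331), np.float64(0.033)), (np.float64(0.627), np.float64(0.312), np.float64(0.099)), (np.float64(0.627), np.float64(0.311), np.float64(0.105)), (np.float64(0.628), np.float64(0.311),
[... 1454 characters left out ...]
64(0.602), np.float64(0.315), np.float64(0.034)), (np.float64(0.598), np.float64(0.317), np.float64(0.033)), (np.float64(0.595), np.float64(0.319), np.float64(0.033)), (np.float64(0.622), np.float64(0.304), np.float64(0.1)), (np.float64(0.622), np.float64(0.304), np.float64(0.105)), (np.float64(0.621), np.float64(0.304), np.float64(0.108)), (np.float64(0.622), np.float64(0.304), np.float64(0.114)), (np.float64(0.621), np.float64(0.305), np.float64(0.117)), (np.float64(0.622), np.float64(0.304), np.float64(0.122))]
dish 5118 c [0.618  0.3161] size [0.0589 0.0567] ang 57.0 zmed 0.0331 mean [0.6189 0.315  0.0331]
tcp px [259.78685815 227.97469386   1.        ] [0.00060489 0.02450959 0.18597676]
```

View pics/w5.png

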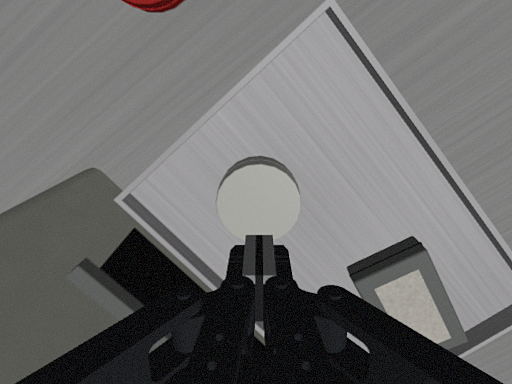

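The shut fingertips are really at z≈0.097 while the TCP reads 0.070, so the tips sit about 27 mm higher than reported (the lateral position is right). I'll allow for that, reopen and go lower. The dish is at (259,200) in the picture and undisturbed.

{"name": "carry_out", "arguments": {"steps": [{"hand": 1, "tx": 0.2, "ty": 0.1, "tz": 0, "twist": 0}, {"hand": 1, "tx": 0.2, "ty": 0.1, "tz": 0, "twist": 0}, {"hand": 1, "tx": 0.2, "ty": 0.1, "tz": 0, "twist": 0}, {"hand": 1, "tx": 0.2, "ty": 0.1, "tz": 0, "twist": 0}, {"hand": 1, "tx": 0.2, "ty": 0.1, "tz": -3, "twist": 0}, {"hand": 1, "tx": 0.2, "ty": 0.1, "tz": -6, "twist": 0}, {"hand": 1, "tx": 0.2, "ty": 0.1, "tz": -7.5, "twist": 0}, {"hand": 1, "tx": 0.2, "ty": 0.1, "tz": -8.2, "twist": 0}]}}

```text
time_s: 6.05
ee_pos: [0.6171, 0.3152, -0.0143]
ee_rot: [3.139, 0.001, -0.633]
ft_force: [0.1, 0.3, -0.3]
gripper_width: 0.0858
grasp_force: 0.0
```

{"name": "carry_out", "arguments": {"steps": [{"hand": 1, "tx": 0, "ty": 0, "tz": -0.5, "twist": 0}, {"hand": -1, "tx": 0, "ty": 0, "tz": -0.5, "twist": 0}, {"hand": -1, "tx": 0, "ty": 0, "tz": -0.5, "twist": 0}, {"hand": -1, "tx": 0, "ty": 0, "tz": -0.5, "twist": 0}, {"hand": -1, "tx": 0, "ty": 0, "tz": -0.5, "twist": 0}]}}

```text
time_s: 6.55
ee_pos: [0.6193, 0.3166, -0.0154]
ee_rot: [-3.139, -0.001, -0.633]
ft_force: [0.2, -0.3, 5.8]
gripper_width: 0.0584
grasp_force: 65.2
```

Dish gripped (58 mm, 65 N). Lift and carry.

{"name": "carry_out", "arguments": {"steps": [{"hand": -1, "tx": 0, "ty": 0, "tz": 2, "twist": 0}, {"hand": -1, "tx": 0, "ty": 0, "tz": 6, "twist": 0}, {"hand": -1, "tx": 0, "ty": 0, "tz": 11, "twist": 0}, {"hand": -1, "tx": -1, "ty": -4, "tz": 14, "twist": 0.15}, {"hand": -1, "tx": -1.5, "ty": -9, "tz": 15, "twist": 0.3}, {"hand": -1, "tx": -2, "ty": -14, "tz": 15, "twist": 0.45}, {"hand": -1, "tx": -2.5, "ty": -19, "tz": 15, "twist": 0.6}, {"hand": -1, "tx": -3, "ty": -24, "tz": 15, "twist": 0.75}]}}

```text
time_s: 7.35
ee_pos: [0.5885, 0.0795, 0.1332]
ee_rot: [3.141, -0.001, 0.113]
ft_force: [0.5, -0.3, -0.4]
gripper_width: 0.0582
grasp_force: 64.4
```

{"name": "carry_out", "arguments": {"steps": [{"hand": -1, "tx": -1, "ty": -5, "tz": 0, "twist": 0.12}, {"hand": -1, "tx": -1.5, "ty": -10, "tz": 0, "twist": 0.12}, {"hand": -1, "tx": -2, "ty": -14, "tz": 0, "twist": 0.12}, {"hand": -1, "tx": -2, "ty": -14, "tz": 0, "twist": 0.12}]}}

```text
time_s: 7.75
ee_pos: [0.5678, -0.0676, 0.1327]
ee_rot: [3.138, 0.002, 0.216]
ft_force: [0.0, -0.2, -1.6]
gripper_width: 0.0581
grasp_force: 64.4
```

```bash
python3 - <<'E'
from h import *
s=get_state(); print(s["time_s"],s["ee_pos"],s["ee_rot"],s["gripper_width"],s["grasp_force"])
p=optics.read_camera("wrist"); W=cloud(p); X,Y,Z=W[...,0],W[...,1],W[...,2]
rect(W,(Z>.053)&(Z<.065)&(np.hypot(X-.53,Y+.22)<.13),"tote wrist")
p=optics.read_camera("scene"); W=cloud(p); X,Y,Z=W[...,0],W[...,1],W[...,2]
rect(W,(Z>.054)&(Z<.064)&(np.hypot(X-.53,Y+.22)<.13),"tote scene")
E
```

```text
7.75 [ 0.56779795 -0.067555    0.13272108] [3.13759932e+00 1.58470768e-03 2.15982871e-01] 0.058087846874670154 64.41914319992065
tote wrist 3795 c [ 0.5321 -0.2221] size [0.1767 0.1331] ang 14.1 zmed 0.0586 mean [ 0.5621 -0.2329  0.0578]
tote scene 797 c [ 0.5332 -0.2218] size [0.1789 0.1336] ang 14.1 zmed 0.0593 mean [ 0.5279 -0.2272  0.059 ]
```

{"name": "carry_out", "arguments": {"steps": [{"hand": -1, "tx": -0.5, "ty": -5, "tz": 0, "twist": 0.02}, {"hand": -1, "tx": -1, "ty": -10, "tz": 0, "twist": 0.02}, {"hand": -1, "tx": -1.3, "ty": -14.7, "tz": -1, "twist": 0.02}, {"hand": -1, "tx": -1.3, "ty": -14.7, "tz": -3, "twist": 0.02}, {"hand": -1, "tx": -1.3, "ty": -14.7, "tz": -4, "twist": 0.02}, {"hand": -1, "tx": -1.3, "ty": -14.7, "tz": -4, "twist": 0.02}]}}

```text
time_s: 8.45
ee_pos: [0.5555, -0.2021, 0.0912]
ee_rot: [-3.138, 0.002, 0.251]
ft_force: [0.4, -0.2, 0.2]
gripper_width: 0.0582
grasp_force: 64.5
```

{"name": "carry_out", "arguments": {"steps": [{"hand": -1, "tx": 0, "ty": -0.4, "tz": -3, "twist": 0}, {"hand": -1, "tx": 0, "ty": -0.4, "tz": -6, "twist": 0}, {"hand": -1, "tx": 0, "ty": -0.4, "tz": -8, "twist": 0}, {"hand": -1, "tx": 0, "ty": -0.4, "tz": -9.5, "twist": 0}, {"hand": -1, "tx": 0, "ty": -0.4, "tz": -10.4, "twist": 0}, {"hand": -1, "tx": 0, "ty": -0.4, "tz": -10.4, "twist": 0}]}}

```text
time_s: 9.05
ee_pos: [0.5559, -0.208, -0.0117]
ee_rot: [-3.141, 0.001, 0.249]
ft_force: [0.0, -0.2, -0.1]
gripper_width: 0.0585
grasp_force: 64.5
```

{"name": "carry_out", "arguments": {"steps": [{"hand": -1, "tx": 0, "ty": 0, "tz": -0.5, "twist": 0}, {"hand": -1, "tx": 0, "ty": 0, "tz": -0.8, "twist": 0}, {"hand": -1, "tx": 0, "ty": 0, "tz": -0.8, "twist": 0}]}}

```text
time_s: 9.35
ee_pos: [0.5594, -0.2103, -0.0152]
ee_rot: [3.138, -0.006, 0.247]
ft_force: [-0.8, -1.5, 15.3]
gripper_width: 0.0583
grasp_force: 67.8
```

{"name": "carry_out", "arguments": {"steps": [{"hand": 0.75, "tx": 0, "ty": 0, "tz": -0.5, "twist": 0}, {"hand": 0.75, "tx": 0, "ty": 0, "tz": -0.5, "twist": 0}, {"hand": 0.75, "tx": 0, "ty": 0, "tz": -0.5, "twist": 0}, {"hand": 0.75, "tx": 0, "ty": 0, "tz": 3, "twist": 0}, {"hand": 0.75, "tx": 0, "ty": 0, "tz": 8, "twist": 0}, {"hand": 1, "tx": 0, "ty": 0, "tz": 13, "twist": 0}, {"hand": 1, "tx": 0, "ty": 0, "tz": 17, "twist": 0}]}}

```text
time_s: 10.05
ee_pos: [0.5572, -0.2093, 0.1555]
ee_rot: [3.139, -0.004, 0.248]
ft_force: [1.0, 0.8, 0.1]
gripper_width: 0.0853
grasp_force: 0.0
```

```bash
python3 - <<'E'
from h import *
s=get_state(); print(s["time_s"],s["ee_pos"],s["gripper_width"])
p=optics.read_camera("scene"); W=cloud(p); X,Y,Z=W[...,0],W[...,1],W[...,2]
rect(W,(Z>.02)&(Z<.04)&(np.hypot(X-.555,Y+.215)<.05)&(p["frame"].min(-1)>110),"dish")
E
```

```text
10.05 [ 0.55716038 -0.20932589  0.15549739] 0.0852738674821015
dish 454 c [ 0.5599 -0.2125] size [0.058  0.0582] ang 15.5 zmed 0.03 mean [ 0.5597 -0.2127  0.03  ]
```

The dish lies at (0.560,-0.2125) with its top at 0.030, so it sits on the floor of the wide bay. Now the case.

{"name": "carry_out", "arguments": {"steps": [{"hand": 1, "tx": -1, "ty": 5, "tz": 0, "twist": -0.1}, {"hand": 1, "tx": -2, "ty": 9.8, "tz": 0, "twist": -0.2}, {"hand": 1, "tx": -3, "ty": 14.6, "tz": 0, "twist": -0.3}, {"hand": 1, "tx": -4, "ty": 19.4, "tz": 0, "twist": -0.365}, {"hand": 1, "tx": -5, "ty": 24.2, "tz": 0, "twist": -0.365}, {"hand": 1, "tx": -6, "ty": 29, "tz": 0, "twist": -0.365}, {"hand": 1, "tx": -7, "ty": 33.8, "tz": 0, "twist": -0.365}, {"hand": 1, "tx": -8, "ty": 38.6, "tz": 0, "twist": -0.365}]}}

```text
time_s: 10.9
ee_pos: [0.4758, 0.1788, 0.152]
ee_rot: [-3.141, -0.003, -0.118]
ft_force: [0.5, -0.1, 0.4]
gripper_width: 0.0855
grasp_force: 0.0
```

{"name": "carry_out", "arguments": {"steps": [{"hand": 1, "tx": -0.9, "ty": 4.8, "tz": -1, "twist": 0}, {"hand": 1, "tx": -0.9, "ty": 9.4, "tz": -4, "twist": 0}, {"hand": 1, "tx": -0.9, "ty": 9.4, "tz": -6, "twist": 0}, {"hand": 1, "tx": -0.9, "ty": 9.4, "tz": -6, "twist": 0}]}}

```text
time_s: 11.3
ee_pos: [0.4647, 0.2718, 0.0886]
ee_rot: [3.14, 0.003, -0.114]
ft_force: [-0.3, -0.8, -0.7]
gripper_width: 0.0854
grasp_force: 0.0
```

```bash
python3 - <<'E'
from h import *
s=get_state(); print(s["time_s"],s["ee_pos"],s["ee_rot"],s["gripper_width"])
p=optics.read_camera("wrist"); W=cloud(p); X,Y,Z=W[...,0],W[...,1],W[...,2]
rect(W,(Z>.027)&(Z<.038)&(np.hypot(X-.468,Y-.2725)<.08),"case")
E
```

```text
11.3 [0.46473938 0.27176044 0.08861399] [ 3.14022162  0.00342712 -0.11389441] 0.0854110990832511
case 10021 c [0.468  0.2724] size [0.0602 0.1002] ang 83.6 zmed 0.0314 mean [0.4722 0.272  0.0313]
```

{"name": "carry_out", "arguments": {"steps": [{"hand": 1, "tx": 0.2, "ty": 0, "tz": -3, "twist": 0}, {"hand": 1, "tx": 0.2, "ty": 0, "tz": -6, "twist": 0}, {"hand": 1, "tx": 0.2, "ty": 0, "tz": -8.5, "twist": 0}, {"hand": 1, "tx": 0.2, "ty": 0, "tz": -10, "twist": 0}, {"hand": -1, "tx": 0.2, "ty": 0, "tz": -10.4, "twist": 0}, {"hand": -1, "tx": 0.2, "ty": 0, "tz": -10.4, "twist": 0}, {"hand": -1, "tx": 0.2, "ty": 0, "tz": -10.4, "twist": 0}, {"hand": -1, "tx": 0.2, "ty": 0, "tz": -10.4, "twist": 0}]}}

```text
time_s: 12.15
ee_pos: [0.4699, 0.2711, -0.0118]
ee_rot: [-3.14, -0.002, -0.118]
ft_force: [-0.6, -0.4, 4.1]
gripper_width: 0.0589
grasp_force: 66.6
```

{"name": "carry_out", "arguments": {"steps": [{"hand": -1, "tx": 0, "ty": 0, "tz": 3, "twist": 0}, {"hand": -1, "tx": 0, "ty": 0, "tz": 7, "twist": 0}, {"hand": -1, "tx": 0, "ty": 0, "tz": 11, "twist": 0}, {"hand": -1, "tx": 0.5, "ty": -3, "tz": 14, "twist": 0.04}, {"hand": -1, "tx": 2, "ty": -7, "tz": 14.5, "twist": 0.04}, {"hand": -1, "tx": 4, "ty": -11, "tz": 14.5, "twist": 0.04}, {"hand": -1, "tx": 5, "ty": -14, "tz": 14.5, "twist": 0.04}, {"hand": -1, "tx": 5, "ty": -14, "tz": 14.5, "twist": 0.04}]}}

```text
time_s: 12.95
ee_pos: [0.5209, 0.1242, 0.1321]
ee_rot: [3.139, -0.001, -0.086]
ft_force: [-0.3, -0.3, -1.8]
gripper_width: 0.0586
grasp_force: 65.9
```

```bash
python3 - <<'E'
from h import *
s=get_state(); print(s["time_s"],s["ee_pos"],s["ee_rot"],s["gripper_width"],s["grasp_force"])
def panel(W,f,name):
    X,Y,Z=W[...,0],W[...,1],W[...,2]
    q=W[(f.min(-1)>120)&(Z>.03)&(Z<.1)&(abs(X-.58)<.05)&(abs(Y-.03)<.05)]
    n=None
    for i in range(3):
        c=q.mean(0); v=np.linalg.svd(q-c)[2]; n=v[2]*np.sign(v[2][2]); q=q[abs((q-c)@n)<.003]
    print(name,len(q),"c",c.round(4),"n",n.round(3),"yaw",np.degrees(np.arctan2(-n[1],-n[0])).round(1))
    a=np.radians(-4.5); h=np.array([np.cos(a),np.sin(a),0]); u=h*np.cos(np.radians(47))+[0,0,np.sin(np.radians(47))]; w=np.array([-np.sin(a),np.cos(a),0])
    t=(q-c)@u; y=(q-c)@w; pt,py=np.percentile(t,[2,98]),np.percentile(y,[2,98])
    print(" slope ext",pt.round(4)," y ext",py.round(4)); print(" mid",(c+u*pt.mean()+w*py.mean()).round(4)); return q
panel(np.load("w2.npy"),np.load("w2f.npy"),"w2")
p=optics.read_camera("scene"); panel(cloud(p),p["frame"],"scene")
p=optics.read_camera("side"); panel(cloud(p),p["frame"],"side")
p=optics.read_camera("wrist"); panel(cloud(p),p["frame"],"wrist")
W=cloud(p); X,Y,Z=W[...,0],W[...,1],W[...,2]
rect(W,(Z>.004)&(Z<.013)&(np.hypot(X-.59,Y-.03)<.1),"restbase")
save(p,"w6.png")
E
```

```text
12.95 [0.52090307 0.12420315 0.13209154] [ 3.13896739e+00 -1.25165983e-03 -8.63551415e-02] 0.058590004805185836 65.88236689567566
w2 955 c [0.5838 0.0297 0.0675] n [-0.73   0.052  0.682] yaw -4.1
 slope ext [-0.0323  0.0258]  y ext [-0.0222  0.0197]
 mid [0.5815 0.0286 0.0651]
scene 108 c [0.5855 0.0295 0.0677] n [-0.727  0.059  0.685] yaw -4.6
 slope ext [-0.0328  0.0275]  y ext [-0.02    0.0206]
 mid [0.5837 0.0299 0.0658]
side 186 c [0.5883 0.0282 0.0726] n [-0.739  0.048  0.672] yaw -3.7
 slope ext [-0.0185  0.0183]  y ext [-0.0205  0.0209]
 mid [0.5883 0.0284 0.0725]
wrist 3642 c [0.5838 0.0283 0.0671] n [-0.728  0.054  0.683] yaw -4.2
 slope ext [-0.0329  0.026 ]  y ext [-0.0212  0.0211]
 mid [0.5814 0.0285 0.0646]
restbase 7428 c [0.5919 0.0276] size [0.0804 0.1146] ang 85.7 zmed 0.0072 mean [0.6136 0.0352 0.0071]
```

Rest: panel middle (0.582,0.029,0.065), yaw −4.2°, foot z≈0.043, consistent with the given sizes. The tool stays vertical, so I'll tilt the case in the grip by levering its far half on the ledge's lip, about (0.545, 0.031, 0.058), then place it.

{"name": "carry_out", "arguments": {"steps": [{"hand": -1, "tx": 0, "ty": -5, "tz": 0, "twist": 0.005}, {"hand": -1, "tx": -0.2, "ty": -9.5, "tz": 0, "twist": 0.005}, {"hand": -1, "tx": -0.2, "ty": -9.9, "tz": -3, "twist": 0.005}, {"hand": -1, "tx": -0.2, "ty": -9.9, "tz": -6, "twist": 0.005}, {"hand": -1, "tx": -0.2, "ty": -9.9, "tz": -7.5, "twist": 0.005}, {"hand": -1, "tx": -0.2, "ty": -9.9, "tz": -7.5, "twist": 0.005}]}}

```text
time_s: 13.7
ee_pos: [0.5148, 0.0333, 0.0548]
ee_rot: [-3.141, 0.004, -0.07]
ft_force: [-0.2, 0.4, -1.8]
gripper_width: 0.0583
grasp_force: 65.8
```

```bash
cat >> h.py <<'E'
def casefit(view="side", r=.09):
    """tilt of the grey/dark case near the gripper from the bright paper panel is not needed: print side profile"""
    s=get_state(); e=s["ee_pos"]; print("t",round(s["time_s"],2),"ee",e.round(4),"yaw",s["ee_rot"][2].round(3),"F",s["ft_force"].round(1),"w",round(s["gripper_width"],4),"g",round(s["grasp_force"],1))
    p=optics.read_camera(view); W=cloud(p); return p,W,s
E
python3 - <<'E'
from h import *
p,W,s=casefit("wrist"); save(p,"w7.png")
e=s["ee_pos"]; X,Y,Z=W[...,0],W[...,1],W[...,2]
# case upper face ahead of fingers: profile along x at y~centre
for x in np.arange(e[0]-.06,e[0]+.07,.01):
    m=(abs(X-x)<.004)&(abs(Y-.031)<.012)&(Z>.03); print(x.round(3), m.sum(), np.percentile(Z[m],[10,50,90]).round(3) if m.any() else '')
E
```

```text
t 13.7 ee [0.5148 0.0333 0.0548] yaw -0.07 F [-0.2  0.4 -1.8] w 0.0583 g 65.8
0.455 0 
0.465 200 [0.097 0.098 0.098]
0.475 593 [0.098 0.098 0.099]
0.485 653 [0.098 0.098 0.099]
0.495 698 [0.098 0.098 0.099]
0.505 761 [0.098 0.098 0.099]
0.515 814 [0.097 0.098 0.099]
0.525 3591 [0.098 0.156 0.161]
0.535 942 [0.097 0.098 0.099]
0.545 995 [0.097 0.098 0.099]
0.555 1376 [0.044 0.097 0.098]
0.565 1471 [0.045 0.085 0.097]
0.575 630 [0.054 0.057 0.061]
0.585 803 [0.065 0.068 0.071]
```

{"name": "carry_out", "arguments": {"steps": [{"hand": -1, "tx": 0.1, "ty": 0, "tz": -1.2, "twist": 0}, {"hand": -1, "tx": 0.1, "ty": 0, "tz": -1.8, "twist": 0}, {"hand": -1, "tx": 0, "ty": 0, "tz": -2.1, "twist": 0}, {"hand": -1, "tx": 0, "ty": 0, "tz": -2.4, "twist": 0}, {"hand": -1, "tx": 0, "ty": 0, "tz": -2.7, "twist": 0}]}}

```text
time_s: 14.25
ee_pos: [0.517, 0.0322, 0.0329]
ee_rot: [3.14, -0.001, -0.072]
ft_force: [-20.2, -2.5, 35.3]
gripper_width: 0.0585
grasp_force: 73.1
```

```bash
cat >> h.py <<'E'
def tilt():
    p,W,s=casefit("wrist"); e=s["ee_pos"]; a=s["ee_rot"][2]
    h=np.array([np.cos(a),np.sin(a),0]); w=np.array([-np.sin(a),np.cos(a),0]); d=W-e
    t=d@h; y=d@w; z=d[...,2]
    # paper/top face: |y|<20mm and not the hand (dark, high, near t=0)
    m=(abs(y)<.02)&(abs(t)<.08)&(p["frame"].min(-1)>75)&(W[...,2]>.02)&(z<.1)
    q=np.c_[t[m],z[m]]
    if len(q)<50: print("few",len(q)); return p,W
    best=None; rng=np.random.default_rng(0)
    for _ in range(300):
        i,j=rng.choice(len(q),2,False); v=q[j]-q[i]; l=np.hypot(*v)
        if l<.02: continue
        r=abs((q-q[i])@np.array([-v[1],v[0]])/l)<.0015
        if best is None or r.sum()>best.sum(): best=r
    k=q[best]; c=k.mean(0); v=np.linalg.svd(k-c)[2][0]; v*=np.sign(v[0])
    u=(k-c)@v; print("n",len(k),"tilt deg",np.degrees(np.arctan2(v[1],v[0])).round(1),"paper mid rel ee (t,z)",(c+v*np.mean(np.percentile(u,[1,99]))).round(4),"len",np.ptp(np.percentile(u,[1,99])).round(4))
    return p,W
E
python3 - <<'E'
from h import *
p,W=tilt()
E
```

```text
t 14.25 ee [0.517  0.0322 0.0329] yaw -0.072 F [-20.2  -2.5  35.3] w 0.0585 g 73.1
n 15723 tilt deg 5.2 paper mid rel ee (t,z) [-0.0017  0.0444] len 0.0954
```

{"name": "carry_out", "arguments": {"steps": [{"hand": -1, "tx": -0.7, "ty": 0, "tz": 0, "twist": 0}, {"hand": -1, "tx": -0.7, "ty": 0, "tz": -0.3, "twist": 0}, {"hand": -1, "tx": -0.7, "ty": 0, "tz": -0.6, "twist": 0}, {"hand": -1, "tx": -0.7, "ty": 0, "tz": -0.9, "twist": 0}]}}

```text
time_s: 14.7
ee_pos: [0.5095, 0.0323, 0.0231]
ee_rot: [3.141, -0.0, -0.072]
ft_force: [-17.8, -1.4, 22.4]
gripper_width: 0.0587
grasp_force: 77.6
```

```bash
python3 - <<'E'
from h import *
p,W=tilt()
E
```

```text
t 14.7 ee [0.5095 0.0323 0.0231] yaw -0.072 F [-17.8  -1.4  22.4] w 0.0587 g 77.6
n 13328 tilt deg 18.0 paper mid rel ee (t,z) [-0.0025  0.046 ] len 0.0963
```

{"name": "carry_out", "arguments": {"steps": [{"hand": -1, "tx": 0, "ty": 0, "tz": -0.3, "twist": 0}, {"hand": -1, "tx": 0, "ty": 0, "tz": -0.6, "twist": 0}, {"hand": -1, "tx": 0, "ty": 0, "tz": -0.9, "twist": 0}, {"hand": -1, "tx": 0.1, "ty": 0, "tz": -1.2, "twist": 0}]}}

```text
time_s: 15.15
ee_pos: [0.5087, 0.0323, 0.0102]
ee_rot: [3.14, 0.003, -0.072]
ft_force: [-21.5, 0.4, 25.5]
gripper_width: 0.0588
grasp_force: 88.9
```

```bash
python3 - <<'E'
from h import *
p,W=tilt()
E
```

```text
t 15.15 ee [0.5087 0.0323 0.0102] yaw -0.072 F [-21.5   0.4  25.5] w 0.0588 g 88.9
n 8156 tilt deg 35.3 paper mid rel ee (t,z) [-0.0035  0.0477] len 0.0965
```

{"name": "carry_out", "arguments": {"steps": [{"hand": -1, "tx": 0, "ty": 0, "tz": -0.3, "twist": 0}, {"hand": -1, "tx": 0.1, "ty": 0, "tz": -0.6, "twist": 0}, {"hand": -1, "tx": 0.2, "ty": 0, "tz": -0.8, "twist": 0}]}}

```text
time_s: 15.5
ee_pos: [0.5096, 0.0322, 0.0042]
ee_rot: [3.138, 0.005, -0.072]
ft_force: [-48.8, -2.9, 81.8]
gripper_width: 0.0585
grasp_force: 104.7
```

```bash
python3 - <<'E'
from h import *
p,W=tilt()
E
```

```text
t 15.5 ee [0.5096 0.0322 0.0042] yaw -0.072 F [-48.8  -2.9  81.8] w 0.0585 g 104.7
n 8187 tilt deg 47.0 paper mid rel ee (t,z) [0.0653 0.0532] len 0.0426
```

Force is high, with the lower end on the bench or at the flush limit. Backing up.

{"name": "carry_out", "arguments": {"steps": [{"hand": -1, "tx": -0.3, "ty": 0, "tz": 0.5, "twist": 0}, {"hand": -1, "tx": -1, "ty": 0, "tz": 2, "twist": 0}, {"hand": -1, "tx": -1.5, "ty": 0, "tz": 6, "twist": 0}, {"hand": -1, "tx": -1.5, "ty": 0, "tz": 9, "twist": 0}, {"hand": -1, "tx": -1.5, "ty": 0, "tz": 9, "twist": 0}]}}

```text
time_s: 16.05
ee_pos: [0.501, 0.0323, 0.0954]
ee_rot: [-3.141, -0.008, -0.072]
ft_force: [0.6, 0.3, -1.9]
gripper_width: 0.0586
grasp_force: 93.5
```

```bash
sed -i 's/(abs(t)<.08)/(abs(t+.005)<.045)/' h.py; python3 - <<'E'
from h import *
p,W=tilt(); save(p,"w8.png")
E
```

```text
t 16.05 ee [0.501  0.0323 0.0954] yaw -0.072 F [ 0.6  0.3 -1.9] w 0.0586 g 93.5
n 5365 tilt deg 43.0 paper mid rel ee (t,z) [-0.0051  0.0479] len 0.0972
```

Tilt is 43° after the lever. Now over the rest and down onto it.

{"name": "carry_out", "arguments": {"steps": [{"hand": -1, "tx": 4, "ty": -0.2, "tz": 0.5, "twist": 0}, {"hand": -1, "tx": 7.8, "ty": -0.4, "tz": 0.5, "twist": 0}, {"hand": -1, "tx": 7.8, "ty": -0.4, "tz": 0, "twist": 0}, {"hand": -1, "tx": 7.8, "ty": -0.4, "tz": -1.2, "twist": 0}, {"hand": -1, "tx": 7.8, "ty": -0.4, "tz": -2.2, "twist": 0}, {"hand": -1, "tx": 7.8, "ty": -0.4, "tz": -2.2, "twist": 0}]}}

```text
time_s: 16.7
ee_pos: [0.5733, 0.0277, 0.0661]
ee_rot: [3.141, 0.005, -0.072]
ft_force: [-0.6, -0.0, -2.1]
gripper_width: 0.0587
grasp_force: 93.4
```

```bash
python3 - <<'E'
from h import *
p,W=tilt()
E
```

```text
t 16.7 ee [0.5733 0.0277 0.0661] yaw -0.072 F [-0.6 -0.  -2.1] w 0.0587 g 93.4
n 5475 tilt deg 42.2 paper mid rel ee (t,z) [-0.0043  0.048 ] len 0.0971
```

{"name": "carry_out", "arguments": {"steps": [{"hand": -1, "tx": 0.5, "ty": 0, "tz": -0.4, "twist": 0}, {"hand": -1, "tx": 1.0, "ty": 0, "tz": -0.9, "twist": 0}, {"hand": -1, "tx": 1.1, "ty": 0, "tz": -1.3, "twist": 0}, {"hand": -1, "tx": 1.1, "ty": 0, "tz": -1.3, "twist": 0}]}}

```text
time_s: 17.15
ee_pos: [0.5867, 0.0277, 0.0551]
ee_rot: [-3.142, 0.001, -0.073]
ft_force: [-0.8, -0.5, -2.3]
gripper_width: 0.0583
grasp_force: 93.4
```

```bash
python3 - <<'E'
from h import *
p,W=tilt()
E
```

```text
t 17.15 ee [0.5867 0.0277 0.0551] yaw -0.073 F [-0.8 -0.5 -2.3] w 0.0583 g 93.4
n 5585 tilt deg 42.3 paper mid rel ee (t,z) [-0.0046  0.0479] len 0.0973
```

{"name": "carry_out", "arguments": {"steps": [{"hand": -1, "tx": -0.2, "ty": 0.1, "tz": -0.3, "twist": 0}, {"hand": -1, "tx": -0.3, "ty": 0.1, "tz": -0.5, "twist": 0}, {"hand": -1, "tx": -0.4, "ty": 0.1, "tz": -0.6, "twist": 0}, {"hand": -1, "tx": -0.4, "ty": 0.1, "tz": -0.6, "twist": 0}]}}

```text
time_s: 17.6
ee_pos: [0.5827, 0.0288, 0.0497]
ee_rot: [-3.142, -0.0, -0.072]
ft_force: [0.0, 1.0, -1.2]
gripper_width: 0.0586
grasp_force: 93.5
```

```bash
python3 - <<'E'
from h import *
p,W=tilt()
E
```

```text
t 17.6 ee [0.5827 0.0288 0.0497] yaw -0.072 F [ 0.   1.  -1.2] w 0.0586 g 93.5
n 5397 tilt deg 42.0 paper mid rel ee (t,z) [-0.0005  0.0518] len 0.0862
```

{"name": "carry_out", "arguments": {"steps": [{"hand": -1, "tx": 0, "ty": 0, "tz": -0.2, "twist": 0}, {"hand": -1, "tx": 0, "ty": 0, "tz": -0.3, "twist": 0}, {"hand": -1, "tx": 0, "ty": 0, "tz": -0.3, "twist": 0}]}}

```text
time_s: 17.95
ee_pos: [0.5831, 0.0287, 0.0494]
ee_rot: [3.141, -0.001, -0.073]
ft_force: [-11.7, -1.6, 20.7]
gripper_width: 0.0587
grasp_force: 96.5
```

{"name": "carry_out", "arguments": {"steps": [{"hand": 0.7, "tx": 0, "ty": 0, "tz": -0.2, "twist": 0}, {"hand": 0.7, "tx": 0, "ty": 0, "tz": -0.2, "twist": 0}, {"hand": 0.7, "tx": 0, "ty": 0, "tz": -0.2, "twist": 0}, {"hand": 0.7, "tx": 0, "ty": 0, "tz": -0.2, "twist": 0}]}}

```text
time_s: 18.35
ee_pos: [0.583, 0.0288, 0.0447]
ee_rot: [-3.141, -0.0, -0.073]
ft_force: [0.4, -0.1, -0.2]
gripper_width: 0.0727
grasp_force: 0.0
```

```bash
python3 - <<'E'
from h import *
p,W=tilt(); save(p,"w9.png")
E
```

```text
t 18.35 ee [0.583  0.0288 0.0447] yaw -0.073 F [ 0.4 -0.1 -0.2] w 0.0727 g 0.0
n 3926 tilt deg 45.7 paper mid rel ee (t,z) [-0.0049  0.0519] len 0.096
```

View pics/w9.png

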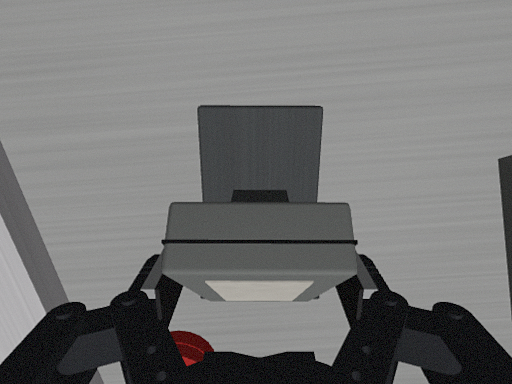

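The picture shows the case squarely on the rest, centred on the panel between the open fingers (case 165–355, rows 200–300). It measures 46° with its middle about where it should be. I'll let it stand.

{"name": "carry_out", "arguments": {"steps": [{"hand": 0.8, "tx": 0, "ty": 0, "tz": 0, "twist": 0}, {"hand": 0.8, "tx": 0, "ty": 0, "tz": 0, "twist": 0}, {"hand": 0.8, "tx": 0, "ty": 0, "tz": 0, "twist": 0}, {"hand": 0.8, "tx": 0, "ty": 0, "tz": 0, "twist": 0}, {"hand": 0.8, "tx": 0, "ty": 0, "tz": 0, "twist": 0}, {"hand": 0.8, "tx": 0, "ty": 0, "tz": 0, "twist": 0}, {"hand": 0.8, "tx": 0, "ty": 0, "tz": 0, "twist": 0}, {"hand": 0.8, "tx": 0, "ty": 0, "tz": 0, "twist": 0}]}}

```text
time_s: 19.2
ee_pos: [0.5829, 0.0288, 0.0448]
ee_rot: [-3.142, -0.0, -0.072]
ft_force: [-0.2, 0.7, 0.1]
gripper_width: 0.0768
grasp_force: 0.0
```

```bash
python3 - <<'E'
from h import *
p,W=tilt(); p,W,s=casefit("scene"); X,Y,Z=W[...,0],W[...,1],W[...,2]
m=(abs(X-.58)<.07)&(abs(Y-.029)<.04)&(Z>.06)&(p["frame"].min(-1)>150); q=W[m]; c=q.mean(0); v=np.linalg.svd(q-c)[2]; print(len(q),c,v[2])
E
```

```text
t 19.2 ee [0.5829 0.0288 0.0448] yaw -0.072 F [-0.2  0.7  0.1] w 0.0768 g 0.0
n 3916 tilt deg 45.5 paper mid rel ee (t,z) [-0.0009  0.0558] len 0.0847
t 19.25 ee [0.5829 0.0287 0.0448] yaw -0.072 F [-0.1  0.1  0.6] w 0.0767 g 0.0
45 [0.58848122 0.0300171  0.10680562] [ 0.72836455 -0.06565387 -0.68203713]
```

It stays. Regrip higher up the case.

{"name": "carry_out", "arguments": {"steps": [{"hand": 0.8, "tx": 0, "ty": 0, "tz": 1.5, "twist": 0}, {"hand": 0.8, "tx": 1.2, "ty": -0.1, "tz": 2.6, "twist": 0}, {"hand": 0.8, "tx": 2.2, "ty": -0.1, "tz": 2.7, "twist": 0}, {"hand": 0.8, "tx": 2.2, "ty": -0.1, "tz": 2.7, "twist": 0}, {"hand": -1, "tx": 2.2, "ty": -0.1, "tz": 2.7, "twist": 0}, {"hand": -1, "tx": 2.2, "ty": -0.1, "tz": 2.7, "twist": 0}, {"hand": -1, "tx": 2.2, "ty": -0.1, "tz": 2.7, "twist": 0}, {"hand": -1, "tx": 2.2, "ty": -0.1, "tz": 2.7, "twist": 0}]}}

```text
time_s: 20.1
ee_pos: [0.6044, 0.0277, 0.0716]
ee_rot: [3.141, 0.001, -0.073]
ft_force: [-2.5, -0.4, 3.0]
gripper_width: 0.0589
grasp_force: 65.0
```

```bash
python3 - <<'E'
from h import *
p,W=tilt()
E
```

```text
t 20.1 ee [0.6044 0.0277 0.0716] yaw -0.073 F [-2.5 -0.4  3. ] w 0.0589 g 65.0
n 4794 tilt deg -42.5 paper mid rel ee (t,z) [0.0142 0.0514] len 0.0221
```

{"name": "carry_out", "arguments": {"steps": [{"hand": -1, "tx": 0, "ty": 0, "tz": 3, "twist": 0}, {"hand": -1, "tx": 0, "ty": 0, "tz": 7, "twist": 0}, {"hand": -1, "tx": -1.5, "ty": -4, "tz": 8, "twist": 0.1}, {"hand": -1, "tx": -3.5, "ty": -8.5, "tz": 8, "twist": 0.2}, {"hand": -1, "tx": -5, "ty": -13, "tz": 8, "twist": 0.319}, {"hand": -1, "tx": -6.5, "ty": -17.5, "tz": 8, "twist": 0.319}, {"hand": -1, "tx": -8, "ty": -22, "tz": 8, "twist": 0.319}, {"hand": -1, "tx": -9.2, "ty": -25.5, "tz": 8, "twist": 0.319}]}}

```text
time_s: 20.95
ee_pos: [0.5109, -0.2305, 0.1511]
ee_rot: [3.142, 0.001, 0.244]
ft_force: [1.0, 0.7, -1.4]
gripper_width: 0.0589
grasp_force: 66.4
```

{"name": "carry_out", "arguments": {"steps": [{"hand": -1, "tx": 0, "ty": 0, "tz": -1, "twist": 0}, {"hand": -1, "tx": 0, "ty": 0, "tz": -3, "twist": 0}, {"hand": -1, "tx": 0, "ty": 0, "tz": -4, "twist": 0}, {"hand": -1, "tx": 0, "ty": 0, "tz": -4, "twist": 0}]}}

```text
time_s: 21.35
ee_pos: [0.5116, -0.226, 0.1096]
ee_rot: [-3.139, 0.003, 0.247]
ft_force: [0.3, -0.1, -2.2]
gripper_width: 0.0588
grasp_force: 66.5
```

```bash
cat >> h.py <<'E'
def pose(view="scene"):
    "tilted case in tote frame via scene/side cloud: edges of points above the rim in the tote's x-z plane"
    s=get_state(); O=np.array([.5327,-.222]); a=.246
    h=np.array([np.cos(a),np.sin(a)]); w=np.array([-np.sin(a),np.cos(a)])
    e=s["ee_pos"]; print("t",round(s["time_s"],2),"ee tote frame",np.r_[(e[:2]-O)@h,(e[:2]-O)@w,e[2]].round(4),"yaw",s["ee_rot"][2].round(3),"F",s["ft_force"].round(1),"w",round(s["gripper_width"],4),"g",round(s["grasp_force"],1))
    p=optics.read_camera(view); W=cloud(p); d=W[...,:2]-O
    return p,np.stack([d@h,d@w,W[...,2]],-1),s
E
python3 - <<'E'
from h import *
p,Q,s=pose("wrist"); save(p,"w10.png")
e=s["ee_pos"]; t0=(e[:2]-[.5327,-.222])@np.array([.9699,.2435])
m=(abs(Q[...,1])<.02)&(Q[...,2]>.062)&(Q[...,2]<e[2]+.085)&(abs(Q[...,0]-t0)<.09)
q=Q[m]-[t0,0,e[2]]
for x in np.arange(-.07,.06,.01):
    k=q[abs(q[:,0]-x)<.005]; print(x.round(3),len(k),np.percentile(k[:,2],[5,50,95]).round(3) if len(k) else '')
E
```

```text
t 21.35 ee tote frame [-0.0214  0.0012  0.1096] yaw 0.247 F [ 0.3 -0.1 -2.2] w 0.0588 g 66.5
-0.07 0 
-0.06 3 [-0.007 -0.006 -0.006]
-0.05 120 [-0.003  0.001  0.004]
-0.04 134 [0.008 0.01  0.015]
-0.03 187 [0.018 0.022 0.026]
-0.02 235 [0.027 0.033 0.037]
-0.01 277 [0.038 0.043 0.047]
0.0 524 [0.049 0.051 0.057]
0.01 2982 [0.051 0.055 0.058]
0.02 2544 [0.043 0.047 0.051]
0.03 0 
0.04 0 
0.05 0
```

{"name": "carry_out", "arguments": {"steps": [{"hand": -1, "tx": 0, "ty": 0, "tz": -2, "twist": 0}, {"hand": -1, "tx": 0, "ty": 0, "tz": -3.5, "twist": 0}, {"hand": -1, "tx": 0, "ty": 0, "tz": -4.3, "twist": 0}, {"hand": -1, "tx": 0, "ty": 0, "tz": -4.3, "twist": 0}]}}

```text
time_s: 21.8
ee_pos: [0.5122, -0.2268, 0.0677]
ee_rot: [-3.14, 0.002, 0.247]
ft_force: [-0.5, -0.5, -2.5]
gripper_width: 0.0589
grasp_force: 66.6
```

{"name": "carry_out", "arguments": {"steps": [{"hand": -1, "tx": -0.35, "ty": -0.09, "tz": 0, "twist": 0}, {"hand": -1, "tx": -0.65, "ty": -0.16, "tz": 0.1, "twist": 0}, {"hand": -1, "tx": -1.0, "ty": -0.25, "tz": 0.3, "twist": 0}, {"hand": -1, "tx": -1.3, "ty": -0.33, "tz": 0.4, "twist": 0}]}}

```text
time_s: 22.2
ee_pos: [0.5033, -0.2299, 0.0749]
ee_rot: [3.139, -0.007, 0.248]
ft_force: [9.8, 0.6, -1.8]
gripper_width: 0.059
grasp_force: 66.3
```

```bash
cat >> h.py <<'E'
def face():
    p,Q,s=pose("wrist"); e=s["ee_pos"]; t0=(e[:2]-[.5327,-.222])@np.array([.9699,.2435])
    m=(abs(Q[...,1])<.02)&(Q[...,2]>.064)&(Q[...,2]<e[2]+.09)&(abs(Q[...,0]-t0)<.09)
    q=(Q[m]-[t0,0,e[2]])[:,[0,2]]
    rng=np.random.default_rng(0)
    for k in range(2):
        best=None
        if len(q)<30: break
        for _ in range(400):
            i,j=rng.choice(len(q),2,False); v=q[j]-q[i]; l=np.hypot(*v)
            if l<.008: continue
            r=abs((q-q[i])@np.array([-v[1],v[0]])/l)<.0015
            if best is None or r.sum()>best.sum(): best=r
        g=q[best]; c=g.mean(0); v=np.linalg.svd(g-c)[2][0]; v*=np.sign(v[0]); u=np.percentile((g-c)@v,[1,99])
        print("face n",len(g),"deg",np.degrees(np.arctan2(v[1],v[0])).round(1),"ends rel ee",(c+v*u[0]).round(4),(c+v*u[1]).round(4)); q=q[~best]
    return p
E
python3 - <<'E'
from h import *
face()
E
```

```text
t 22.2 ee tote frame [-0.0304 -0.0005  0.0749] yaw 0.248 F [ 9.8  0.6 -1.8] w 0.059 g 66.3
face n 5469 deg -38.2 ends rel ee [0.0055 0.0593] [0.0236 0.0451]
face n 653 deg 51.1 ends rel ee [-0.0421  0.0008] [0.0062 0.0607]
```

{"name": "carry_out", "arguments": {"steps": [{"hand": -1, "tx": -0.35, "ty": -0.09, "tz": -0.2, "twist": 0}, {"hand": -1, "tx": -0.7, "ty": -0.18, "tz": -0.2, "twist": 0}, {"hand": -1, "tx": -1.05, "ty": -0.26, "tz": -0.2, "twist": 0}, {"hand": -1, "tx": -1.4, "ty": -0.35, "tz": -0.3, "twist": 0}]}}

```text
time_s: 22.65
ee_pos: [0.4946, -0.2332, 0.0754]
ee_rot: [3.134, -0.016, 0.25]
ft_force: [14.0, -1.0, 9.0]
gripper_width: 0.0594
grasp_force: 67.2
```

```bash
python3 - <<'E'
from h import *
face()
E
```

```text
t 22.65 ee tote frame [-0.0397 -0.0016  0.0754] yaw 0.25 F [14. -1.  9.] w 0.0594 g 67.2
face n 5704 deg -31.5 ends rel ee [0.005  0.0604] [0.0247 0.0483]
face n 118 deg -43.3 ends rel ee [0.0077 0.0618] [0.0244 0.0461]
```

{"name": "carry_out", "arguments": {"steps": [{"hand": -1, "tx": -0.3, "ty": -0.07, "tz": -0.1, "twist": 0}, {"hand": -1, "tx": -0.6, "ty": -0.15, "tz": -0.3, "twist": 0}, {"hand": -1, "tx": -0.85, "ty": -0.21, "tz": -0.6, "twist": 0}, {"hand": -1, "tx": -1.1, "ty": -0.27, "tz": -0.9, "twist": 0}]}}

```text
time_s: 23.1
ee_pos: [0.482, -0.2365, 0.0654]
ee_rot: [3.135, -0.013, 0.249]
ft_force: [15.0, 3.2, 6.4]
gripper_width: 0.0588
grasp_force: 66.9
```

```bash
python3 - <<'E'
from h import *
face()
E
```

```text
t 23.1 ee tote frame [-0.0527 -0.0017  0.0654] yaw 0.249 F [15.   3.2  6.4] w 0.0588 g 66.9
face n 5902 deg -22.9 ends rel ee [0.005  0.0614] [0.0262 0.0525]
face n 384 deg 67.4 ends rel ee [0.0083 0.009 ] [0.0257 0.051 ]
```

{"name": "carry_out", "arguments": {"steps": [{"hand": -1, "tx": -0.3, "ty": -0.07, "tz": -0.3, "twist": 0}, {"hand": -1, "tx": -0.55, "ty": -0.14, "tz": -0.7, "twist": 0}, {"hand": -1, "tx": -0.8, "ty": -0.2, "tz": -1.1, "twist": 0}, {"hand": -1, "tx": -1.0, "ty": -0.25, "tz": -1.4, "twist": 0}]}}

```text
time_s: 23.55
ee_pos: [0.4709, -0.2393, 0.0506]
ee_rot: [3.136, -0.011, 0.248]
ft_force: [9.0, 2.9, 3.6]
gripper_width: 0.059
grasp_force: 66.9
```

```bash
python3 - <<'E'
from h import *
face()
E
```

```text
t 23.55 ee tote frame [-0.0641 -0.0017  0.0506] yaw 0.248 F [9.  2.9 3.6] w 0.059 g 66.9
face n 5976 deg -15.8 ends rel ee [0.0046 0.0623] [0.0266 0.056 ]
face n 1350 deg 74.6 ends rel ee [0.0153 0.0142] [0.0263 0.0544]
```

{"name": "carry_out", "arguments": {"steps": [{"hand": -1, "tx": -0.25, "ty": -0.06, "tz": -0.3, "twist": 0}, {"hand": -1, "tx": -0.45, "ty": -0.11, "tz": -0.5, "twist": 0}, {"hand": -1, "tx": -0.45, "ty": -0.11, "tz": -0.7, "twist": 0}, {"hand": -1, "tx": -0.45, "ty": -0.11, "tz": -0.7, "twist": 0}]}}

```text
time_s: 24.0
ee_pos: [0.466, -0.2405, 0.0433]
ee_rot: [3.136, -0.01, 0.248]
ft_force: [10.2, 3.0, 2.0]
gripper_width: 0.0587
grasp_force: 67.2
```

```bash
python3 - <<'E'
from h import *
face()
E
```

```text
t 24.0 ee tote frame [-0.0692 -0.0017  0.0433] yaw 0.248 F [10.2  3.   2. ] w 0.0587 g 67.2
face n 6020 deg -13.0 ends rel ee [0.0042 0.0627] [0.0268 0.0575]
face n 1629 deg 78.0 ends rel ee [0.019  0.0215] [0.027  0.0589]
```

{"name": "carry_out", "arguments": {"steps": [{"hand": -1, "tx": 0.1, "ty": 0.02, "tz": -0.2, "twist": 0}, {"hand": -1, "tx": 0.2, "ty": 0.05, "tz": -0.4, "twist": 0}, {"hand": -1, "tx": 0.2, "ty": 0.05, "tz": -0.4, "twist": 0}]}}

```text
time_s: 24.35
ee_pos: [0.4678, -0.2403, 0.0426]
ee_rot: [3.135, -0.009, 0.248]
ft_force: [-5.6, 7.0, 41.0]
gripper_width: 0.0592
grasp_force: 71.0
```

On the floor (41 N) with 77° tilt. I'll shift it 6 mm towards the divider so that it leans less once let go.

{"name": "carry_out", "arguments": {"steps": [{"hand": -1, "tx": 0.0, "ty": 0.0, "tz": 0.5, "twist": 0}, {"hand": -1, "tx": 0.3, "ty": 0.07, "tz": 0.6, "twist": 0}, {"hand": -1, "tx": 0.55, "ty": 0.14, "tz": 0.6, "twist": 0}, {"hand": -1, "tx": 0.55, "ty": 0.14, "tz": 0.4, "twist": 0}, {"hand": -1, "tx": 0.55, "ty": 0.14, "tz": 0.2, "twist": 0}, {"hand": -1, "tx": 0.55, "ty": 0.14, "tz": 0.1, "twist": 0}]}}

```text
time_s: 24.95
ee_pos: [0.4713, -0.2389, 0.0422]
ee_rot: [3.137, -0.005, 0.247]
ft_force: [-10.0, 7.3, 49.2]
gripper_width: 0.0589
grasp_force: 72.2
```

```bash
python3 - <<'E'
from h import *
face()
E
```

```text
t 24.95 ee tote frame [-0.0636 -0.0014  0.0422] yaw 0.247 F [-10.    7.3  49.2] w 0.0589 g 72.2
face n 6102 deg -16.3 ends rel ee [0.0053 0.063 ] [0.0273 0.0566]
face n 1179 deg 74.4 ends rel ee [0.0179 0.0225] [0.027  0.0549]
```

{"name": "carry_out", "arguments": {"steps": [{"hand": -1, "tx": 0, "ty": 0, "tz": 0.8, "twist": 0}, {"hand": -1, "tx": -0.5, "ty": -0.12, "tz": 0.9, "twist": 0}, {"hand": -1, "tx": -1.0, "ty": -0.25, "tz": 1.0, "twist": 0}, {"hand": -1, "tx": -1.5, "ty": -0.37, "tz": 1.0, "twist": 0}, {"hand": -1, "tx": -2.0, "ty": -0.49, "tz": 1.1, "twist": 0}, {"hand": -1, "tx": -2.4, "ty": -0.59, "tz": 1.1, "twist": 0}]}}

```text
time_s: 25.6
ee_pos: [0.4465, -0.244, 0.0488]
ee_rot: [3.14, -0.005, 0.248]
ft_force: [10.8, 1.3, -3.6]
gripper_width: 0.0587
grasp_force: 68.6
```

```bash
python3 - <<'E'
from h import *
face()
E
```

```text
t 25.6 ee tote frame [-0.0889 -0.0004  0.0488] yaw 0.248 F [10.8  1.3 -3.6] w 0.0587 g 68.6
face n 5805 deg -0.6 ends rel ee [0.0031 0.064 ] [0.0263 0.0638]
face n 4130 deg -90.0 ends rel ee [0.0261 0.062 ] [0.0261 0.016 ]
```

Upright now (89–90°). Move to the bay's middle and lower.

{"name": "carry_out", "arguments": {"steps": [{"hand": -1, "tx": 0.5, "ty": 0.12, "tz": 0, "twist": 0}, {"hand": -1, "tx": 1.0, "ty": 0.25, "tz": -0.2, "twist": 0}, {"hand": -1, "tx": 1.0, "ty": 0.25, "tz": -0.6, "twist": 0}, {"hand": -1, "tx": 1.0, "ty": 0.25, "tz": -0.8, "twist": 0}, {"hand": -1, "tx": 1.0, "ty": 0.25, "tz": -0.8, "twist": 0}]}}

```text
time_s: 26.15
ee_pos: [0.4534, -0.2417, 0.0393]
ee_rot: [-3.141, 0.001, 0.247]
ft_force: [-0.5, 1.6, -0.1]
gripper_width: 0.0589
grasp_force: 68.5
```

```bash
python3 - <<'E'
from h import *
face()
E
```

```text
t 26.15 ee tote frame [-0.0817  0.0003  0.0393] yaw 0.247 F [-0.5  1.6 -0.1] w 0.0589 g 68.5
face n 5842 deg -1.6 ends rel ee [0.0036 0.0642] [0.0269 0.0635]
face n 3488 deg 89.4 ends rel ee [0.0262 0.0253] [0.0266 0.0617]
```

{"name": "carry_out", "arguments": {"steps": [{"hand": -1, "tx": 0, "ty": 0, "tz": -0.1, "twist": 0}, {"hand": 0.8, "tx": 0, "ty": 0, "tz": -0.1, "twist": 0}, {"hand": 0.8, "tx": 0, "ty": 0, "tz": -0.1, "twist": 0}, {"hand": 0.8, "tx": 0, "ty": 0, "tz": -0.1, "twist": 0}, {"hand": 0.8, "tx": 0, "ty": 0, "tz": 2, "twist": 0}, {"hand": 1, "tx": 0, "ty": 0, "tz": 6, "twist": 0}, {"hand": 1, "tx": 0, "ty": 0, "tz": 11, "twist": 0}, {"hand": 1, "tx": 0, "ty": 0, "tz": 16, "twist": 0}]}}

```text
time_s: 27.0
ee_pos: [0.4533, -0.2416, 0.2012]
ee_rot: [-3.141, 0.001, 0.247]
ft_force: [0.8, -1.0, 0.7]
gripper_width: 0.0853
grasp_force: 0.0
```

```bash
python3 - <<'E'
from h import *
p,Q,s=pose("scene"); save(p,"end.png",(110,180,240,320),4)
m=(abs(Q[...,0])<.1)&(abs(Q[...,1])<.07)&(Q[...,2]>.095)&(Q[...,2]<.112); q=Q[m]; print("case top",len(q),q.mean(0).round(4),np.ptp(q,0).round(4),q[:,2].min().round(4))
W=cloud(p)
m=(Q[...,2]>.02)&(Q[...,2]<.04)&(np.hypot(W[...,0]-.56,W[...,1]+.2125)<.05)&(p["frame"].min(-1)>110); rect(W,m,"dish")
for t in("mouse","jar"):
    d=look_for(t,p)[0]; print(t,d["conf"],np.array(d["box"]).astype(int))
E
```

```text
t 27.0 ee tote frame [-0.0817  0.0004  0.2012] yaw 0.247 F [ 0.8 -1.   0.7] w 0.0853 g 0.0
case top 287 [-0.0642 -0.0021  0.1032] [0.026  0.0614 0.0132] 0.0952
dish 456 c [ 0.5595 -0.2119] size [0.0589 0.058 ] ang 5.9 zmed 0.0299 mean [ 0.5596 -0.2127  0.0299]
mouse 0.78 [291 237 333 276]
jar 0.81 [322 207 340 236]
```

View pics/end.png

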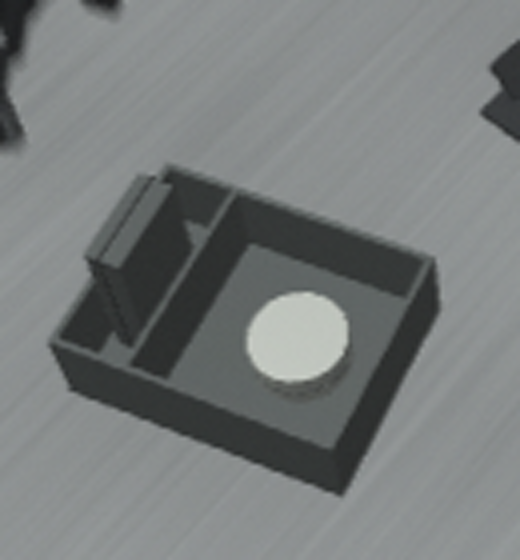

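The end picture shows the case upright in the narrow bay (crop 130,260) and the dish flat in the wide bay (298,337). The robot is clear and the mouse and jar are unmoved.

```bash
python3 -c "
from bench import ticket; print(ticket.job_done())"
```

```text
the job is handed in; nothing more can be done
None
```

I handed the job in at about 27 s (no verdict came back): the case leaned alone on the rest for about a second and now stands upright in the narrow bay, the dish lies flat, lid up, in the wide bay, and the mouse and jar are where they were.

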